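Release the battery tray with the pin

TASK

The battery tray of the blue instrument is held shut by a hidden spring latch. Take the thin pin with the yellow handle from the rack and push it upright down the yellow-ringed hole in the instrument's top until the tray springs out, then let go and leave the pin standing in the hole. Leave the red-handled drift in the rack and do not disturb the ratchet and the screwdriver.

Things in the scene. Friction and masses are not known exactly. Their poses are not given: they have to be found in the camera images.
- release_pin_grip (a point): Centre of the handle of the thin yellow-handled pin; z up along the pin. Handle: round, 24 mm diameter, 54 mm long (27 mm above and below this point). Then a flange 40 mm in diameter, its underside 31 mm below this point, then a steel shank 8 mm in diameter and 54 mm long, tip 85 mm below this point. 0.1 kg. It hangs upright by its flange in either of the rack's two holes.
- drift_grip (a point): Centre of the handle of the red-handled drift, which hangs in the rack's other hole: same handle and flange as the yellow pin, but a shank 17 mm in diameter, too thick for the instrument's hole. It stays in the rack. The top of its handle is 128 mm above the bench.
- rack: Fixed aluminium rack, 190 mm long (y), 70 mm deep (x), top 70 mm above the bench. Two 20 mm through holes 55 mm either side of its middle along y. Origin at the bench under its centre.
- instrument: Blue instrument fixed to the bench, 150 mm long (x, to its back), 116 mm wide (y, to its left), flat top 80 mm above the bench; origin at the bench under its centre. Tray in its front (-x) face. The hole is 45 mm behind its centre. Latch below the hole: pushed 7 mm down it frees the tray, 14 mm is its stop; takes 2 to 5 N at up to 0.05 m/s.
- release_hole (a point): Centre of the release hole's mouth, flush with the instrument's top; z up. A yellow funnel, 32 mm wide at the mouth, narrows over 11 mm to a 13 mm bore. The latch is 40 mm below the mouth; the tray is free once the pin's tip is 47 mm below it, the stop is at 54 mm. When let go, the pin is slowly lifted back to 40 mm by the latch spring and stands there leaning up to 10 degrees.
- tray (a joint): Slide of the battery tray in the instrument's front, m: 0 shut and latched, 0.045 fully out towards the instrument's front. Its spring drives it out once the latch is down, and it stays out.
- ratchet: Ratchet with a black handle, 38 x 184 x 40 mm, lying on the bench near its front edge; origin under its centre, at the bench. Not to be disturbed.
- screwdriver: Screwdriver with a blue handle, 34 x 176 x 34 mm, lying on the bench near its front edge; origin under its centre, at the bench. Not to be disturbed.
Mind the look-alikes: they are no part of the job. What is meant by the part that bears release_pin_grip is not green or purple, and is the smaller of those in its own colour.

How it is judged:
By the outcome, as a careful person would: the job done as asked, in the order asked, and still so for the second after the job is handed in, with the robot touching nothing.
It also fails if it takes over 40 s, if anything falls off the work surface, if the arm or the gripper's body presses on something with over 40 N, if the wrist force passes 120 N, or if a joint passes its speed limit or range.

ROBOT

A 6-joint arm with a two-finger parallel gripper is mounted at the origin on a cart in front of the work surface, level with it; the furniture and walls round the work are solid. World frame = base frame: x ahead of the robot, y to its left, z up, the work surface at z = 0. Lengths are in m, angles in rad, forces in N, time in s.
With the tool pointing down it reaches from about 0.325 to 0.9 m from the base axis. Payload 6.1 kg.
Tool frame: the origin (TCP) lies midway between the tips of the shut fingers; the grasp point (between the pads) lies 19 mm behind it; z points along the fingers, y is the line along which they close (so a half turn about z gives the same grasp; the last joint's range is limited). The gripper opens to 85 mm and grips with 20 to 120 N. Pads are 22 mm wide; open, the fingers measure 114 mm over their backs; the gripper's body (76 mm by 85 mm) begins 54 mm behind the grasp point. The pads swing forward as they close: fully open they stand 13 mm farther back than shut.
Start: joints at [1.199, 0.22, 1.526, -0, 1.395, -0.126], TCP at [0.152, 0.606, 0.231] pointing down, gripper open.
Joint ranges: [-2.98, 2.98], [-0.91, 2.08], [0.09, 2.57], [-1.24, 4.39], [0.2, 2.65], [-2.68, 2.68]. Speed limits (rad/s): [2.57, 2.57, 3.01, 3.14, 3.14, 3.14].

INTERFACE

Orientations are given as [roll, pitch, yaw] about the fixed x, y, z axes, in that order (R = Rz(yaw) Ry(pitch) Rx(roll)).
In Python, from bench import readout, optics, robot gives the robot as it stands. The module is installed in compiled form; this text tells all that it offers.
- The arm moves only by the tool arm_command, never from a script. Its argument "series" is a list that holds one entry, the list of rows, each a list of 6 numbers: the shift along the tool's x, y, z in units of 200 mm (1.0 is 200 mm), then the turn, a rotation vector about the tool's x, y, z in units of pi rad (1.0 is pi rad). In form: [[[tx, ty, tz, rx, ry, rz], ...]]. A call has 1 to 20 rows; each row shifts and turns the commanded pose from where the row before left it, along the tool's axes as they then stand; what a row does not reach is not made up. A row lasts 1/12 s, in which the tool goes at most 41.7 mm and 7.16 degrees, less where a joint would pass 70% of its speed; a pose out of reach is approached as far as the arm can. A call with a number of a shift or a turn outside -1 to 1 is refused whole. A call with a gripper value outside its range is refused whole. "grip" is the finger opening in mm, from 0 to 85.4, set as the call begins (left out, the last holds). The fingers move at their own pace and stop on an object; the grip force is fixed at half the most. Time passes only in rows, so rows that do not move let the fingers close. It gives the time, the measured TCP pose, the force, the opening and the grip force at its end, in the units of the state.
- readout.sense(): the state, without advancing time (a new reading comes with each control period).
- optics.camera(name): name is "side" or "top"; returns a dict with "color" (400x640x3 uint8, red, green, blue), "depth" (400x640 float32, m along the optical axis (not along the pixel's ray), 0 where there is no reading), "vertical_fov" (degrees; the focal length in pixels is half the picture's height over the tangent of half this angle, whatever the lens; pixels are square), "cx", "cy" (the principal point, pixels), "R" (3x3) and "t" (3): a world point X has camera coordinates R X + t. Camera axes: x right, y down, z forward; pixel columns grow to the right and rows downward; lengths in m; the calibration is good to about 2 mm. A picture is of the moment at which its call begins.
- robot.job_done(): hands the job in; it is judged then, once.
The state is a dict: "t": time; "joints": joint angles; "joint_vel": joint speeds; "joint_efforts": joint torques, N m; "ee_pos": TCP position; "tcp_rot": TCP orientation; "wrist_force": force on the tool from outside, world axes, zero at the start; "wrist_torque": the same for the moment, N m; "width": opening from 0.0 (shut) to 1.0 (fully open); "grip_force": force on a finger pad.
Only numpy, scipy, OpenCV 4.12 (cv2) and the standard library are available. Lean on these libraries where they do the work, as an engineer would, in place of code of your own. Each camera call takes 0.05 s, during which the arm holds its last target. There are 200 camera calls.

## Working session

There is one attempt and no reset: what is moved stays moved. The work goes in short steps, Python scripts to look and compute and a tool call to move; the robot and the scene stay as the last step left them, time stands still between calls to the robot, and variables do not carry over. Pictures are saved under pics/ and viewed, at most 10 in all, crops included, and the job is handed in when it is done.

Besides the shell and the picture viewer there is one more tool, called after ">>>" as name(argument=value, ...) on one line, values as JSON. arm_command: Moves the arm, as the interface text tells. Its arguments: {"type":"object","properties":{"series":{"type":"array"},"grip":{"type":"number"}},"required":["series"]}

```bash
mkdir -p pics; cat > h.py <<'E'
import numpy as np, cv2
from bench import readout, optics, robot
def cam(n):
    c=optics.camera(n); c['f']=200/np.tan(np.radians(c['vertical_fov'])/2); return c
def pts(c):
    v,u=np.mgrid[:400,:640]; d=c['depth']
    P=np.stack([(u-c['cx'])/c['f']*d,(v-c['cy'])/c['f']*d,d],-1)
    return (P-c['t'])@c['R']
def ray(c,u,v):
    return -c['R'].T@c['t'], c['R'].T@np.array([(u-c['cx'])/c['f'],(v-c['cy'])/c['f'],1])
def onz(c,u,v,z):
    o,d=ray(c,u,v); return o+d*(z-o[2])/d[2]
def tri(c1,p1,c2,p2):
    o1,d1=ray(c1,*p1); o2,d2=ray(c2,*p2)
    s=np.linalg.lstsq(np.stack([d1,-d2],1),o2-o1,rcond=None)[0]
    a,b=o1+s[0]*d1,o2+s[1]*d2
    return (a+b)/2, np.linalg.norm(a-b)
E
python3 - <<'E'
from h import *
np.set_printoptions(precision=4,suppress=True)
s=readout.sense(); print(s)
for n in('top','side'):
    c=cam(n); cv2.imwrite(f'pics/{n}0.png',c['color'][...,::-1]); print(n,c['f'],c['cx'],c['cy'],-c['R'].T@c['t'],c['R'])
    np.savez(f'{n}0.npz',**c)
E
```

```text
{'t': 0.0, 'joints': array([ 1.1989,  0.2212,  1.5276,  0.    ,  1.3947, -0.1261]), 'joint_vel': array([-0.0013, -0.0001,  0.0001, -0.0005, -0.0024, -0.002 ]), 'joint_efforts': array([ -0.0006, -49.6911, -38.9386,  -0.0003,   0.0112,  -0.    ]), 'ee_pos': array([0.1518, 0.6056, 0.2302]), 'tcp_rot': array([-3.1397, -0.0003,  2.8958]), 'wrist_force': array([-0.682 ,  0.2707,  0.83  ]), 'wrist_torque': array([-0.0195, -0.0147,  0.0464]), 'grip_force': 0.0, 'width': 0.9989510961959492}
top 381.9974198718283 314.6860939837463 195.23642034944578 [0.3384 0.0403 0.9324] [[ 0.0902 -0.9959  0.0029]
 [-0.9724 -0.0887 -0.2159]
 [ 0.2153  0.0166 -0.9764]]
side 413.6530993321463 320.8370347273713 195.51953840904 [ 0.0979 -0.5638  0.4785] [[ 0.8275 -0.5615 -0.0096]
 [-0.263  -0.3723 -0.8901]
 [ 0.4961  0.739  -0.4557]]
```

View pics/top0.png

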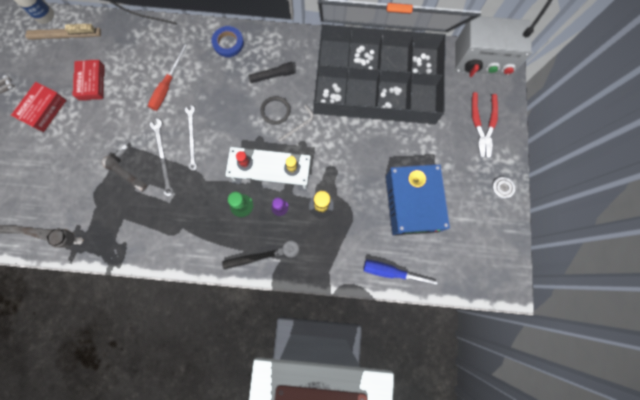

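View pics/side0.png

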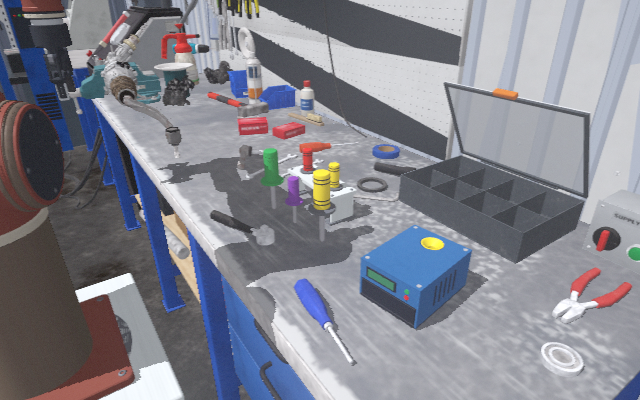

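The top view shows the rack (about 228–312, 148–185) holding the red drift (242,158) and the small yellow pin (291,163). The look-alikes stand in front of it: green (238,203), purple (279,206) and a larger yellow (322,201). The instrument's hole is at (417,178). In the side view the rack pin is at about (334,175), the large yellow at (321,190) and the hole at (432,243).

```bash
cat > m.py <<'E'
from h import *
np.set_printoptions(precision=4,suppress=True)
C={}
for n in('top','side'):
    c=dict(np.load(f'{n}0.npz')); C[n]=c; P=pts(c); h=cv2.cvtColor(c['color'],cv2.COLOR_RGB2HSV)
    for nm,lo,hi in(('yel',(20,120,90),(35,255,255)),('grn',(50,120,50),(80,255,255)),('pur',(128,80,40),(155,255,255)),('red',(0,150,80),(6,255,255)),('blue',(102,150,50),(125,255,255))):
        k,l,st,ce=cv2.connectedComponentsWithStats(cv2.inRange(h,lo,hi))
        for i in range(1,k):
            if st[i,4]<40: continue
            q=P[(l==i)&(c['depth']>0)]
            if len(q)==0 or q[:,0].mean()>.75 or q[:,0].mean()<.2 or abs(q[:,1]).max()>.6: continue
            print(n,nm,st[i],ce[i],'lo',np.percentile(q,3,0),'hi',np.percentile(q,97,0))
E
python3 m.py
python3 - <<'E'
from h import *
a=cv2.imread('pics/top0.png')[130:270,200:460]; b=cv2.imread('pics/side0.png')[130:330,230:490]
a=cv2.resize(a,None,fx=3,fy=3,interpolation=2); b=cv2.resize(b,None,fx=3,fy=3,interpolation=2)
cv2.imwrite('pics/crop_a.png',a); cv2.imwrite('pics/crop_b.png',b)
E
```

```text
top yel [287 157   9  14  97] [291.2371 163.8247] lo [0.5764 0.104  0.0966] hi [0.5954 0.1209 0.1306]
top yel [410 172  15  14 151] [416.6821 179.1854] lo [ 0.5721 -0.1923  0.0475] hi [ 0.5994 -0.1612  0.0816]
top yel [314 191  16  21 242] [321.405  200.3471] lo [0.4872 0.0243 0.0011] hi [0.5517 0.0525 0.1605]
top grn [228 193  15  16 188] [235.5745 200.4468] lo [0.4729 0.206  0.1256] hi [0.4994 0.2309 0.1528]
top pur [272 198  17  18 234] [279.1923 206.3162] lo [0.4789 0.1184 0.0029] hi [0.5173 0.1507 0.1145]
top red [237 153   9  12  76] [241.3289 157.8553] lo [0.5786 0.217  0.1005] hi [0.5958 0.232  0.1309]
top blue [ 393  168   53   62 2069] [417.3504 202.668 ] lo [ 0.4762 -0.2341  0.0784] hi [ 0.6017 -0.1302  0.084 ]
top blue [365 262  41  16 376] [383.0851 269.867 ] lo [ 0.3634 -0.1663  0.0218] hi [ 0.3885 -0.0784  0.0334]
side yel [313 162  26  48 778] [324.5746 184.8213] lo [0.487  0.0225 0.0832] hi [0.5921 0.1137 0.1582]
side yel [421 237  23  13 218] [431.9862 243.2523] lo [ 0.5706 -0.1926  0.0673] hi [ 0.6037 -0.16    0.0809]
side grn [263 149  14  37 253] [269.1502 162.834 ] lo [0.4715 0.2044 0.0782] hi [0.4945 0.2224 0.1505]
side pur [285 176  18  30 348] [293.273  191.8994] lo [0.479  0.1178 0.0561] hi [0.5073 0.1411 0.1123]
side red [300 143  30  10 163] [311.4233 146.6503] lo [0.5802 0.2165 0.0161] hi [0.8169 0.4911 0.1288]
side red [304 156   8  10  52] [306.5577 160.3077] lo [0.5784 0.2139 0.0928] hi [0.592  0.2241 0.112 ]
side blue [ 188  231   86  169 4979] [226.3037 332.962 ] lo [ 0.3209  0.1343 -0.6855] hi [ 0.3729  0.3849 -0.1539]
side blue [ 368  251   81   58 1100] [408.7573 272.5491] lo [ 0.4677 -0.248   0.0577] hi [ 0.553  -0.156   0.0814]
side blue [295 280  30  46 498] [308.3755 298.8193] lo [ 0.3601 -0.1653  0.0162] hi [ 0.3822 -0.0806  0.0317]
```

View pics/crop_b.png

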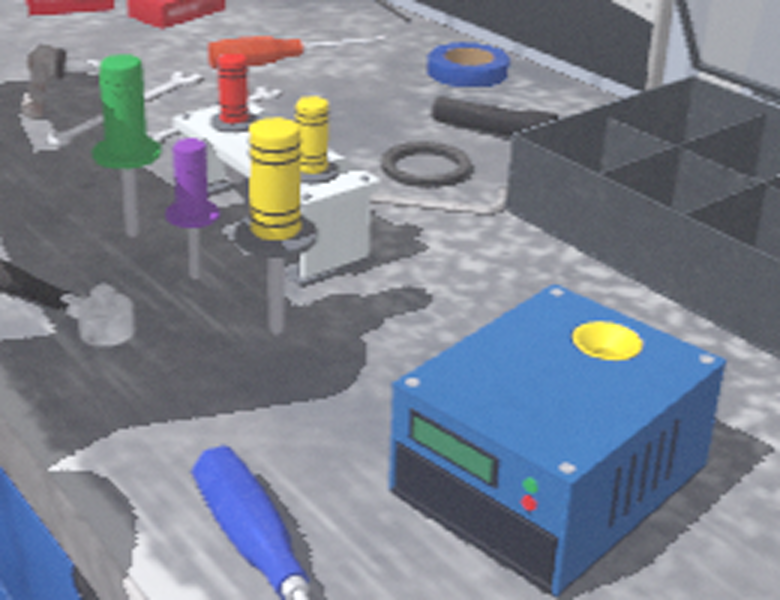

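View pics/crop_a.png

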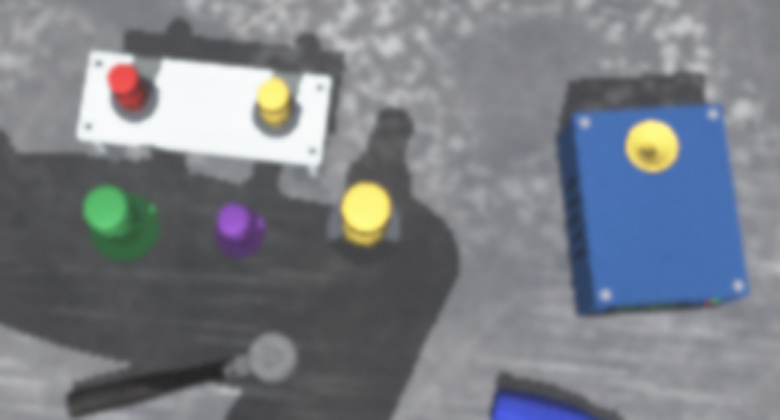

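The crops show the pin in the rack with its top centre at top (291,161) and side (334,164.5). The hole mouth is at top (417,178.5) and side (432,243). The large yellow, 90 mm nearer the robot, is not the target.

```bash
cat >> h.py <<'E'
np.set_printoptions(precision=4,suppress=True)
from scipy.spatial.transform import Rotation as Ro
def go(p,yaw=None):
    s=readout.sense(); R=Ro.from_euler('xyz',s['tcp_rot'])
    d=R.inv().apply(np.array(p)-s['ee_pos'])
    print('at',s['ee_pos'],s['tcp_rot'],'t',s['t'],'F',s['wrist_force'],'shift units',d/.2)
    if yaw is not None: print('rotvec units',(R.inv()*Ro.from_euler('xyz',[np.pi,0,yaw])).as_rotvec()/np.pi)
E
python3 - <<'E'
from h import *
t=dict(np.load('top0.npz'));s=dict(np.load('side0.npz'))
for n,a,b in(('pin',(291,161),(334,164.3)),('hole',(417,178.5),(432,243)),('bigyel',(321.7,198.4),(321.4,171.8)),('pur',(277.8,203),(293,178.4)),('red',(241,156),(307,150)),('grn',(235.3,199.6),(270.5,150.3))):
    print(n,tri(t,a,s,b))
go([.585,.112,.23],np.pi)
E
```

```text
pin (array([0.5879, 0.113 , 0.1273]), np.float64(0.00024493831005247674))
hole (array([ 0.5868, -0.1766,  0.0807]), np.float64(0.00043022716742646374))
bigyel (array([0.5039, 0.0384, 0.1578]), np.float64(0.000250037132629822))
pur (array([0.4949, 0.1332, 0.1106]), np.float64(0.00017468279042825083))
red (array([0.5894, 0.2246, 0.1257]), np.float64(0.0010484456800854385))
grn (array([0.4876, 0.2178, 0.1494]), np.float64(0.002235991420620417))
at [0.1519 0.6057 0.2303] [-3.1399 -0.0002  2.8959] t 0.1 F [ 1.1104 -1.3905 -0.051 ] shift units [-2.7011 -1.8676  0.0042]
rotvec units [-0.0005 -0.0001 -0.0782]
```

>>> arm_command(grip=85, series=[[[-0.05, -0.035, 0, 0, 0, 0], [-0.1, -0.07, 0, 0, 0, 0], [-0.14, -0.097, 0, 0, 0, 0], [-0.15, -0.104, 0, 0, 0, 0], [-0.15, -0.104, 0, 0, 0, 0], [-0.15, -0.104, 0, 0, 0, 0], [-0.15, -0.104, 0, 0, 0, 0], [-0.15, -0.104, 0, 0, 0, 0], [-0.15, -0.104, 0, 0, 0, 0], [-0.15, -0.104, 0, 0, 0, 0], [-0.15, -0.104, 0, 0, 0, 0], [-0.15, -0.104, 0, 0, 0, 0], [-0.15, -0.104, 0, 0, 0, 0], [-0.15, -0.104, 0, 0, 0, 0], [-0.15, -0.104, 0, 0, 0, 0], [-0.15, -0.104, 0, 0, 0, 0], [-0.15, -0.104, 0, 0, 0, 0], [-0.14, -0.097, 0, 0, 0, 0], [-0.1, -0.07, 0, 0, 0, 0], [-0.07, -0.048, 0, 0, 0, 0]]])

```text
t: 1.77
ee_pos: [0.5856, 0.1083, 0.2309]
tcp_rot: [-3.141, -0.0, 2.893]
wrist_force: [0.8, -0.0, 0.7]
width: 0.996
grip_force: 0.0
```

```bash
python3 -c "
from h import *
go([.588,.113,.23],2.8958)
c=cam('side');cv2.imwrite('pics/s1.png',cv2.resize(c['color'][60:360,180:560,::-1],None,fx=2,fy=2))"
```

```text
at [0.5856 0.1083 0.2309] [-3.1407 -0.0003  2.8934] t 1.7667 F [ 0.8309 -0.0258  0.662 ] shift units [-0.0058  0.0257  0.0044]
rotvec units [-0.0003 -0.0001 -0.0008]
```

View pics/s1.png

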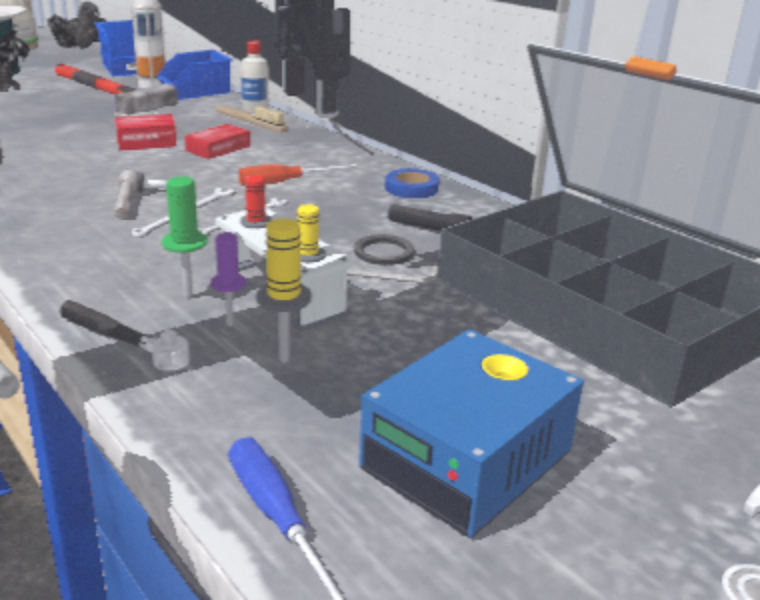

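The gripper hangs right above the rack pin, with the fingers at about (300–350,90) in this crop. The rack, look-alikes and tools stand untouched, so I'm going down.

>>> arm_command(series=[[[-0.006, 0.026, 0.04, 0, 0, 0], [0, 0, 0.09, 0, 0, 0], [0, 0, 0.1, 0, 0, 0], [0, 0, 0.1, 0, 0, 0], [0, 0, 0.1, 0, 0, 0], [0, 0, 0.1, 0, 0, 0], [0, 0, 0.09, 0, 0, 0], [0, 0, 0.06, 0, 0, 0], [0, 0, 0.04, 0, 0, 0], [0, 0, 0, 0, 0, 0], [0, 0, 0, 0, 0, 0]]])

```text
t: 2.73
ee_pos: [0.5869, 0.1168, 0.0874]
tcp_rot: [3.142, -0.0, 2.896]
wrist_force: [0.9, 0.2, 0.0]
width: 0.994
grip_force: 0.0
```

```bash
python3 -c "
from h import *
go([.588,.113,.086],2.8958)"
```

```text
at [0.5869 0.1168 0.0874] [ 3.1416 -0.0003  2.8965] t 2.7333 F [0.8941 0.2372 0.0397] shift units [-0.0098 -0.017   0.007 ]
rotvec units [ 0.     -0.0001  0.0002]
```

>>> arm_command(series=[[[-0.01, -0.017, 0.005, 0, 0, 0], [0, 0, 0, 0, 0, 0]]])

```text
t: 2.9
ee_pos: [0.5894, 0.112, 0.0876]
tcp_rot: [3.141, 0.002, 2.896]
wrist_force: [-0.3, -0.3, -0.1]
width: 0.993
grip_force: 0.0
```

>>> arm_command(grip=10, series=[[[0, 0, 0, 0, 0, 0], [0, 0, 0, 0, 0, 0], [0, 0, 0, 0, 0, 0], [0, 0, 0, 0, 0, 0], [0, 0, 0, 0, 0, 0], [0, 0, 0, 0, 0, 0], [0, 0, 0, 0, 0, 0], [0, 0, 0, 0, 0, 0], [0, 0, 0, 0, 0, 0], [0, 0, 0, 0, 0, 0]]])

```text
t: 3.73
ee_pos: [0.5885, 0.1124, 0.0866]
tcp_rot: [3.141, 0.001, 2.896]
wrist_force: [0.1, 0.5, 2.8]
width: 0.264
grip_force: 58.7
```

>>> arm_command(series=[[[0, 0, -0.03, 0, 0, 0], [0, 0, -0.05, 0, 0, 0], [0, 0, -0.08, 0, 0, 0], [0, 0, -0.1, 0, 0, 0], [0, 0, -0.1, 0, 0, 0], [0, 0, -0.1, 0, 0, 0], [0, 0, -0.1, 0, 0, 0], [0, 0, -0.08, 0, 0, 0], [0, 0, -0.05, 0, 0, 0], [0, 0, 0, 0, 0, 0], [0, 0, 0, 0, 0, 0]]])

```text
t: 4.65
ee_pos: [0.5883, 0.1124, 0.2246]
tcp_rot: [3.141, 0.001, 2.896]
wrist_force: [0.7, -0.2, -1.5]
width: 0.266
grip_force: 58.7
```

```bash
python3 -c "
from h import *
go([.587,-.177,.22],2.8958)
c=cam('side');cv2.imwrite('pics/s2.png',cv2.resize(c['color'][40:340,180:560,::-1],None,fx=2,fy=2))"
```

```text
at [0.5883 0.1124 0.2246] [3.1414 0.0007 2.8958] t 4.65 F [ 0.6527 -0.1949 -1.455 ] shift units [-0.3456 -1.4054  0.023 ]
rotvec units [0.0001 0.0002 0.    ]
```

View pics/s2.png

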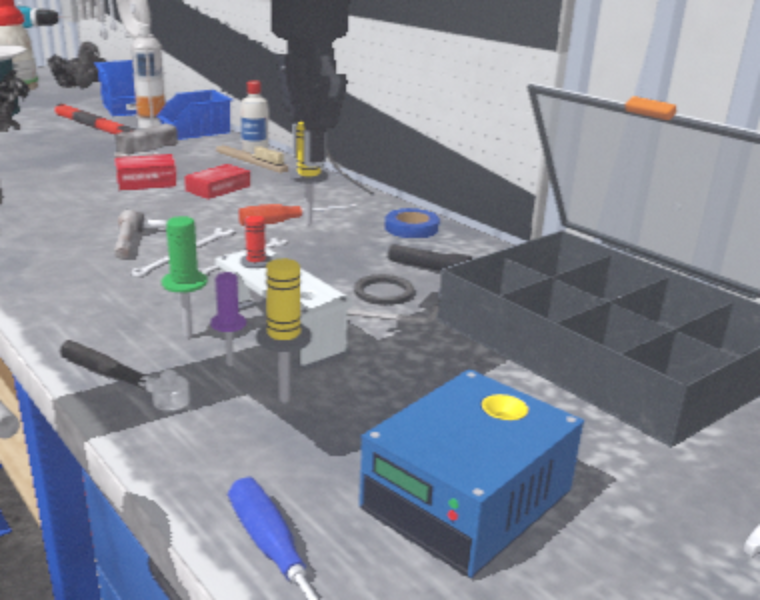

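The pin hangs upright in the fingers, flange at about (310,177) and tip at (309,225) in this crop. The drift is still in the rack, so I'm carrying the pin to the hole.

>>> arm_command(series=[[[-0.014, -0.056, 0, 0, 0, 0], [-0.024, -0.098, 0, 0, 0, 0], [-0.035, -0.14, 0, 0, 0, 0], [-0.035, -0.14, 0, 0, 0, 0], [-0.035, -0.14, 0, 0, 0, 0], [-0.035, -0.14, 0, 0, 0, 0], [-0.035, -0.14, 0, 0, 0, 0], [-0.035, -0.14, 0, 0, 0, 0], [-0.035, -0.14, 0, 0, 0, 0], [-0.028, -0.113, 0, 0, 0, 0], [-0.021, -0.085, 0, 0, 0, 0], [-0.01, -0.042, 0, 0, 0, 0], [-0.007, -0.028, 0, 0, 0, 0], [0, 0, 0, 0, 0, 0], [0, 0, 0, 0, 0, 0], [0, 0, 0, 0, 0, 0]]])

```text
t: 6.03
ee_pos: [0.5877, -0.1754, 0.224]
tcp_rot: [3.141, -0.001, 2.897]
wrist_force: [-0.9, 0.1, -1.3]
width: 0.265
grip_force: 58.8
```

```bash
python3 -c "
from h import *
go([.587,-.177,.14],2.8958)
for n in('side','top'):
    c=cam(n);np.savez(n+'3.npz',**c)
c=dict(np.load('side3.npz'));cv2.imwrite('pics/s3.png',cv2.resize(c['color'][100:300,340:540,::-1],None,fx=3,fy=3,interpolation=2))"
```

```text
at [ 0.5877 -0.1754  0.224 ] [ 3.1411 -0.0006  2.8968] t 6.0333 F [-0.8667  0.0522 -1.296 ] shift units [ 0.0012 -0.0087  0.4202]
rotvec units [ 0.0002 -0.0002  0.0003]
```

View pics/s3.png

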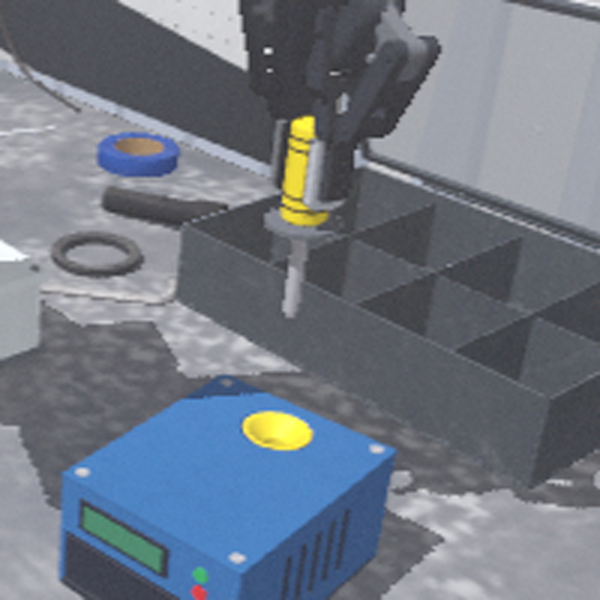

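The pin tip shows at about (437,205) full-frame, above the mouth at (432,243). Checking the tip's position by ray:

```bash
python3 -c "
from h import *
c=dict(np.load('side3.npz'))
print(onz(c,437,205,.1534), onz(c,432.3,243.3,.08), onz(c,438.5,174,.2074))
t=dict(np.load('top3.npz'));print(onz(t,417,178.5,.08))
print('handle-flange depth');P=pts(c);print(P[200:206,435:440].reshape(-1,3)[::4])"
```

```text
[ 0.5885 -0.1748  0.1534] [ 0.5871 -0.1769  0.08  ] [ 0.5881 -0.1699  0.2074]
[ 0.5872 -0.1769  0.08  ]
handle-flange depth
[[ 0.5835 -0.1735  0.1636]
 [ 0.5888 -0.1772  0.1636]
 [ 0.5873 -0.1766  0.162 ]
 [ 0.5845 -0.1772  0.1612]
 [ 0.5832 -0.1765  0.1595]
 [ 0.5842 -0.174   0.1563]
 [ 0.7583 -0.0451  0.0455]
 [ 0.7576 -0.0434  0.0425]]
```

>>> arm_command(series=[[[0.001, -0.009, 0.03, 0, 0, 0], [0, 0, 0.06, 0, 0, 0], [0, 0, 0.07, 0, 0, 0], [0, 0, 0.06, 0, 0, 0], [0, 0, 0.05, 0, 0, 0], [0, 0, 0.04, 0, 0, 0], [0, 0, 0.04, 0, 0, 0], [0, 0, 0.04, 0, 0, 0], [0, 0, 0.04, 0, 0, 0], [0, 0, 0.04, 0, 0, 0], [0, 0, 0.03, 0, 0, 0], [0, 0, 0, 0, 0, 0], [0, 0, 0, 0, 0, 0]]])

```text
t: 7.22
ee_pos: [0.5869, -0.1782, 0.1239]
tcp_rot: [3.141, -0.001, 2.896]
wrist_force: [-0.7, 0.5, -0.4]
width: 0.266
grip_force: 58.8
```

>>> arm_command(series=[[[0, 0, 0.012, 0, 0, 0], [0, 0, 0.012, 0, 0, 0], [0, 0, 0.012, 0, 0, 0], [0, 0, 0.012, 0, 0, 0], [0, 0, 0.012, 0, 0, 0], [0, 0, 0.012, 0, 0, 0], [0, 0, 0.012, 0, 0, 0], [0, 0, 0.012, 0, 0, 0], [0, 0, 0.012, 0, 0, 0], [0, 0, 0.012, 0, 0, 0], [0, 0, 0, 0, 0, 0], [0, 0, 0, 0, 0, 0]]])

```text
t: 8.22
ee_pos: [0.5871, -0.1782, 0.1001]
tcp_rot: [-3.142, 0.0, 2.896]
wrist_force: [-0.1, 0.2, 1.9]
width: 0.267
grip_force: 58.9
```

```bash
python3 -c "
from h import *
go([.587,-.177,.1],2.8958)
c=cam('side');cv2.imwrite('pics/s4.png',cv2.resize(c['color'][150:350,320:520,::-1],None,fx=3,fy=3,interpolation=2))"
```

```text
at [ 0.5871 -0.1782  0.1001] [-3.1416  0.0001  2.8958] t 8.2167 F [-0.1499  0.1626  1.8755] shift units [0.0021 0.0058 0.0004]
rotvec units [-0.  0. -0.]
```

View pics/s4.png

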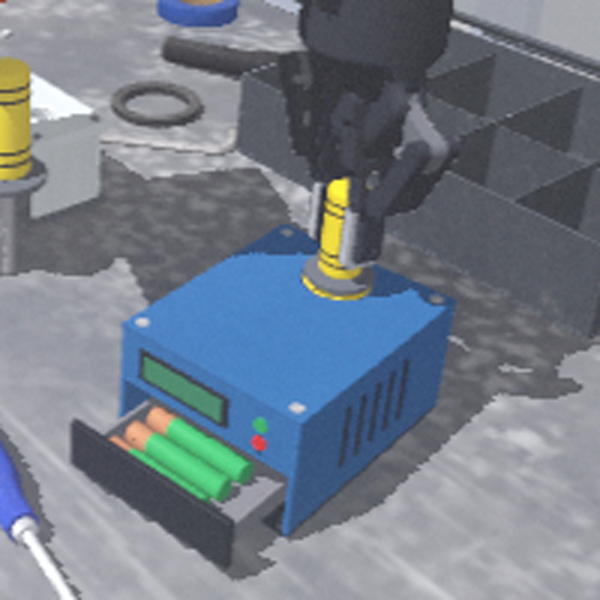

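The tray is out (75–290, 400–570 in this crop) and the pin stands in the hole. Letting go and rising.

>>> arm_command(grip=85, series=[[[0, 0, 0, 0, 0, 0], [0, 0, 0, 0, 0, 0], [0, 0, 0, 0, 0, 0], [0, 0, 0, 0, 0, 0], [0, 0, 0, 0, 0, 0], [0, 0, 0, 0, 0, 0], [0, 0, 0, 0, 0, 0], [0, 0, 0, 0, 0, 0], [0, 0, 0, 0, 0, 0], [0, 0, 0, 0, 0, 0]]])

```text
t: 9.1
ee_pos: [0.5871, -0.1782, 0.1003]
tcp_rot: [-3.142, 0.0, 2.896]
wrist_force: [-0.8, 0.6, 0.4]
width: 0.987
grip_force: 0.0
```

>>> arm_command(series=[[[0, 0, -0.03, 0, 0, 0], [0, 0, -0.06, 0, 0, 0], [0, 0, -0.09, 0, 0, 0], [0, 0, -0.1, 0, 0, 0], [0, 0, -0.1, 0, 0, 0], [0, 0, -0.1, 0, 0, 0], [0, 0, -0.1, 0, 0, 0], [0, 0, -0.1, 0, 0, 0], [0, 0, -0.08, 0, 0, 0], [0, 0, -0.05, 0, 0, 0], [0, 0, 0, 0, 0, 0], [0, 0, 0, 0, 0, 0], [0, 0, 0, 0, 0, 0], [0, 0, 0, 0, 0, 0], [0, 0, 0, 0, 0, 0], [0, 0, 0, 0, 0, 0]]])

```text
t: 10.43
ee_pos: [0.5867, -0.178, 0.2612]
tcp_rot: [3.141, -0.002, 2.896]
wrist_force: [0.3, 0.4, -0.4]
width: 0.993
grip_force: 0.0
```

```bash
python3 -c "
from h import *
go([.587,-.177,.1],2.8958)
c=cam('side');cv2.imwrite('pics/s5.png',cv2.resize(c['color'][100:350,180:540,::-1],None,fx=2.2,fy=2.2,interpolation=2))"
```

```text
at [ 0.5867 -0.178   0.2612] [ 3.1413 -0.0018  2.8958] t 10.4333 F [ 0.3496  0.357  -0.385 ] shift units [-0.0019  0.0051  0.8058]
rotvec units [ 0.0001 -0.0006  0.    ]
```

View pics/s5.png

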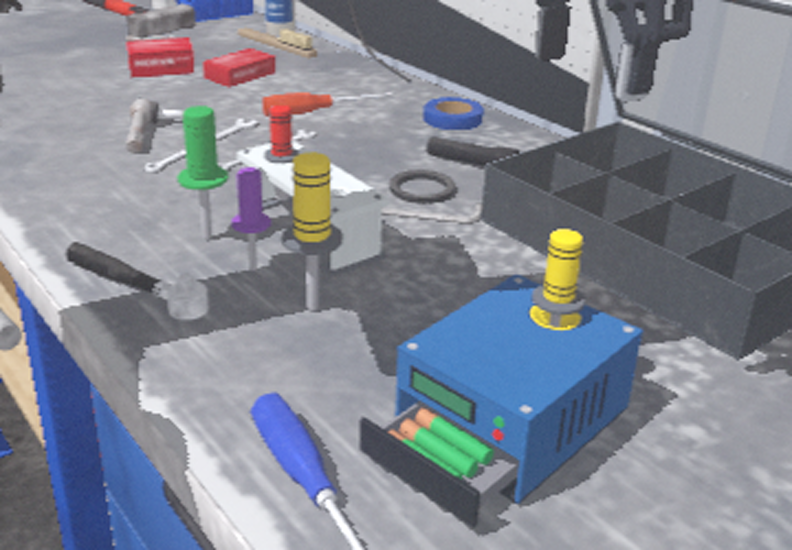

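The tray is out and the pin stands free in the hole, its handle at about (563,265) in this crop. The drift, ratchet and screwdriver are untouched and the gripper is clear.

```bash
python3 -c "
from h import *
print(robot.job_done())"
```

```text
the job is handed in; nothing more can be done
None
```

The tray sprang out and the yellow-handled pin is left standing in the hole; the drift is still in the rack, the ratchet and screwdriver were not touched, and the job was handed in at about 10.5 s (no verdict was returned).

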